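# Load a dowel into the cross-drilling jig

## Robot

A 6-joint arm with a two-finger parallel gripper is mounted at the origin on the work surface; the furniture and walls round the work are solid. World frame = base frame: x ahead of the robot, y to its left, z up, the work surface at z = 0. Lengths are in m, angles in degrees, forces in N, time in s.
With the tool pointing down it reaches from about 0.275 to 0.75 m from the base axis. Payload 10.2 kg.
Tool frame: the origin (TCP) lies on the front face of the gripper's body, between the roots of the fingers; the fingertips stand tcp_to_tips ahead of it and the grasp point (between the pads) lies 45 mm ahead of it (tcp_to_tips is the distance from the TCP to the fingertips, in m); z points along the fingers, y is the line along which they close (so a half turn about z gives the same grasp; the last joint's range is limited). The gripper opens to 88 mm and grips with 3 to 60 N. Pads are 18 mm wide; open, the fingers measure 123 mm over their backs; the gripper's body (75 mm by 187 mm) begins 45 mm behind the grasp point.
Start: joints at [-79.779, 17.928, 85.812, -0, 76.261, -12.8], TCP at [0.205, -0.483, 0.303] pointing down, gripper open.
Joint ranges: [-168.41, 168.41], [-55.51, 124.54], [10.69, 146.95], [-70.63, 250.63], [1, 178], [-165.06, 165.06]. Speed limits (degrees/s): [136.94, 136.94, 172.46, 180, 180, 180].

## Interface

Orientations are given as [roll, pitch, yaw] about the fixed x, y, z axes, in that order (R = Rz(yaw) Ry(pitch) Rx(roll)).
In Python, from station import get_obs, snapshot, calibration, sign_off, tcp_to_tips gives the robot as it stands.
- The arm moves only by the tool drive_tool, never from a script. Its arguments are lists of equal length, an entry for each row: "travel": the shift along the tool's x, y, z in units of 0.075 m (1.0 is 0.075 m), a list of three; "spin": the turn about the tool's z in units of 180 degrees (1.0 is 180 degrees). A call has 1 to 5 rows; each row shifts and turns the commanded pose from where the row before left it, along the tool's axes as they then stand; what a row does not reach is not made up. A row lasts 1/12 s, in which the tool goes at most 41.7 mm and 7.16 degrees, less where a joint would pass 70% of its speed; a pose out of reach is approached as far as the arm can. A call with a number of a shift or a turn outside -1 to 1 is refused whole. A call with a gripper value outside its range is refused whole. "jaw" is the closure, from -1 (fully open) to 1 (shut), set as the call begins (left out, the last holds). The fingers move at their own pace and stop on an object; the grip force is fixed at half the most. Time passes only in rows, so rows that do not move let the fingers close. It gives the time, the measured TCP pose, the force, the opening and the grip force at its end, in the units of the state.
- get_obs(): the state, without advancing time (a new reading comes with each control period).
- snapshot(name): name is "scene" or "top"; returns (picture, depth): 400x640x3 uint8, red, green, blue; 400x640 float32, m along the optical axis (not along the pixel's ray), 0 where there is no reading.
- calibration(name): a dict with "vfov" (degrees; the focal length in pixels is half the picture's height over the tangent of half this angle, whatever the lens; pixels are square), "cx", "cy" (the principal point, pixels), "extrinsics" (4x4, takes a point from world to camera coordinates). Camera axes: x right, y down, z forward; pixel columns grow to the right and rows downward; lengths in m; the calibration is good to about 2 mm. A picture is of the moment at which its call begins. calibration takes no time and is no camera call.
- sign_off(): hands the job in; it is judged then, once.
The state is a dict: "time_s": time; "joint_pos": joint angles; "joint_velocities": joint speeds; "joint_torque": joint torques, N m; "position": TCP position; "eef_rot": TCP orientation; "wrist_force": force on the tool from outside, world axes, zero at the start; "ft_torque": the same for the moment, N m; "finger_gap": finger opening in m; "grip_force": force on a finger pad.
Only numpy, scipy, OpenCV 4.12 (cv2) and the standard library are available. Lean on these libraries where they do the work, as an engineer would, in place of code of your own. Each camera call takes 0.05 s, during which the arm holds its last target. There are 200 camera calls.

## Task

Load the drilling jig: push sideways on the top of the lying wooden dowel with a fingertip to roll it across the jig's bed until its whole length drops into the shallow groove along the red line, and then swing the open drill-guide leaf over by its red bar and push it down until its pads rest on the dowel. The dowel is only pushed, never picked up, and the things lying round the jig stay where they are.

Things in the scene. Friction and masses are not known exactly. Their poses are not given: they have to be found in the camera images.
- jig: Fixed drilling jig: plywood base, grey bed 215 mm (x) by 180 mm (y), bed top 18 mm above bench. Origin: on bench level under the middle of the red line; y axis along the line. Bed spans x -115 to +100 mm; 4 mm bead at x -109. Red line = floor of a groove 14 mm wide (x -7 to +7), 3 mm deep. Hinge pin of the leaf at x +55, 62 mm up, in cheeks (x 40 to 70, |y| to 50, 77 mm high).
- dowel: Loose pale wooden dowel, 30 mm diameter, 150 mm long, about 80 g; rolls easily, soon stops by itself. Origin: its centre, on the axis; its y axis along the dowel. Starts on the bed (axis 33 mm above bench), 50 to 80 mm from the red line towards the jig's -x, parallel to it within 1 degree. In the groove it sinks 1.7 mm (axis 31.3 mm up).
- drill_leaf (a joint): Angle of the drill-guide leaf about its hinge pin, rad. 0 = closed: level, V pads on the dowel in the groove, drill bush over the red line; 1.57 = upright. Starts open, leaning a little back (1.62 to 1.78; stop at 1.85); with no dowel it would sink to -0.15. Stiff hinge: stays where left, moves with 1.5 to 3 N at the red bar.
- leaf_bar (a point): Centre of the red round bar at the leaf's free end, 16 mm diameter, 64 mm long, parallel to jig y, 115 mm from the hinge pin. Leaf closed: 60 mm from the red line on jig -x, 62 mm above bench; upright: 177 mm up, over the pin. The leaf is a plate 46 mm wide, 8 mm thick; its steel bush stands 4 mm proud on top, its black V block reaches 21 mm below its mid-plane.
- sanding_block: Loose brown sanding block, 61 x 112 x 32 mm, beside the jig on its +y side; leave alone. Origin: centre of its underside.
- solvent_dropper: Small brown dropper bottle with a black top, 33 mm wide, 102 mm tall, standing beside the jig on its -y side; leave alone. Origin: centre of its underside.
- pencil_red: Loose red pencil, 7 x 121 x 7 mm, lying beside the jig on its -y side; leave alone. Origin: its middle, underside.

How it is judged (in metres and radians):
On the way, in this order (a step that is already met when the one before it is completed fails the run):
1. the dowel lies in the groove on the red line, at rest, while the leaf is still up (x of dowel in the frame of jig between -0.003 and 0.003 m and angle between the y axis of dowel and the y axis of jig, either way round below 0.035 rad and linear speed of dowel below 0.02 m/s and value of joint drill_leaf above 0.7 rad), for 0.3 s.
2. the leaf is down on the dowel (value of joint drill_leaf between -0.04 and 0.04 rad), for 0.2 s.
At the end, for the whole second after the job is handed in: The dowel lies at rest in the groove, its axis within 3 mm of the red line and parallel to it within 2 degrees, still under the drill bush (its middle within 45 mm of the line's middle), and the leaf is closed on it: level within 0.04 rad, its V pads on the dowel (all of step 2 and x of dowel in the frame of jig between -0.003 and 0.003 m and y of dowel in the frame of jig between -0.045 and 0.045 m and angle between the y axis of dowel and the y axis of jig, either way round below 0.035 rad and linear speed of dowel below 0.02 m/s); the robot touches nothing.
It fails at once if the dowel was lifted (its axis more than 15 mm above its height on the bed) or pushed off the bed (height (world z) of dowel above 0.048 m or height (world z) of dowel below 0.025 m).
It fails at once if the sanding block was moved by more than 20 mm (distance of sanding_block from where it was at the start of the episode above 0.02 m).
It fails at once if the dropper bottle was moved by more than 20 mm or tipped (distance of solvent_dropper from where it was at the start of the episode above 0.02 m or angle between solvent_dropper's own z axis and vertical above 0.4 rad).
It fails at once if the pencil was moved by more than 20 mm (distance of pencil_red from where it was at the start of the episode above 0.02 m).
It also fails if it takes over 67 s, if anything falls off the work surface, if the arm or the gripper's body presses on something with over 40 N, if the wrist force passes 120 N, or if a joint passes its speed limit or range.

## Working session

There is one attempt and no reset: what is moved stays moved. The work goes in short steps, Python scripts to look and compute and a tool call to move; the robot and the scene stay as the last step left them, time stands still between calls to the robot, and variables do not carry over. Pictures are saved under pics/ and viewed, at most 12 in all, crops included, and the job is handed in when it is done.

Besides the shell and the picture viewer there is one more tool, called as name([rows], argument=value, ...), one row to a line, values as JSON. drive_tool: Moves the arm, as the interface text tells. Its arguments: {"type":"object","properties":{"travel":{"type":"array","items":{"type":"array","items":{"type":"number"}}},"spin":{"type":"array","items":{"type":"number"}},"jaw":{"type":"number"}},"required":["travel","spin"]}

```bash
ls; mkdir -p pics; cat > h.py <<'E'
import numpy as np, cv2
from station import get_obs, snapshot, calibration, sign_off, tcp_to_tips
def K(n):
    c=calibration(n); f=200/np.tan(np.radians(c["vfov"])/2); return f,c["cx"],c["cy"],np.array(c["extrinsics"])
def ray(n,u,v):
    f,cx,cy,E=K(n); R,t=E[:3,:3],E[:3,3]
    return -R.T@t, R.T@np.array([(u-cx)/f,(v-cy)/f,1.])
def onplane(n,u,v,z):
    o,d=ray(n,u,v); return o+d*(z-o[2])/d[2]
def pt(n,u,v,dep):
    o,d=ray(n,u,v); return o+d*dep
def cloud(n,dep):
    f,cx,cy,E=K(n); v,u=np.mgrid[0:400,0:640]
    P=np.stack([(u-cx)/f*dep,(v-cy)/f*dep,dep],-1)-E[:3,3]
    return P@E[:3,:3]
E
python3 - <<'E'
from h import *
print(get_obs(), tcp_to_tips)
for n in("scene","top"):
    p,d=snapshot(n); cv2.imwrite(f"pics/{n}0.png",p[:,:,::-1]); np.savez(f"{n}0.npz",p=p,d=d); print(calibration(n))
E
```

```text
pics
{'time_s': 0.0, 'joint_pos': array([-7.97797177e+01,  1.79585558e+01,  8.58528768e+01,  5.68394834e-04,
        7.62605251e+01, -1.28020312e+01]), 'joint_velocities': array([-0.01077179, -0.01514014, -0.04465671,  0.09738429, -0.02400908,
       -0.02902222]), 'joint_torque': array([-3.61880402e-04, -4.02212942e+01, -2.52270144e+01,  6.94028079e-02,
        3.53336579e-02, -1.18637736e-04]), 'position': array([ 0.20526512, -0.4830348 ,  0.30217639]), 'eef_rot': array([-1.79929953e+02, -1.64828467e-02,  2.30221681e+01]), 'wrist_force': array([1.03701604, 0.15189827, 0.81891419]), 'ft_torque': array([-0.03213098, -0.00505549, -0.00922461]), 'grip_force': 0.0, 'finger_gap': 0.08843526139372708} 0.064
{'vfov': 42.611633048968415, 'cx': 321.8831046616349, 'cy': 207.05709971372357, 'extrinsics': array([[ 0.8366892 , -0.54767492, -0.00183365, -0.44565555],
       [-0.40092516, -0.61021019, -0.68330268,  0.29939649],
       [ 0.37310882,  0.57244713, -0.73013293,  0.73184958],
       [ 0.        ,  0.        ,  0.        ,  1.        ]])}
{'vfov': 45.146582814668335, 'cx': 321.9798829935317, 'cy': 201.5389216094594, 'extrinsics': array([[-0.0358279 , -0.99935491, -0.00247446,  0.03701   ],
       [-0.97728823,  0.03555406, -0.20891058,  0.55782014],
       [ 0.20886379, -0.00506656, -0.97793162,  0.90044465],
       [ 0.        ,  0.        ,  0.        ,  1.        ]])}
```

View pics/scene0.png

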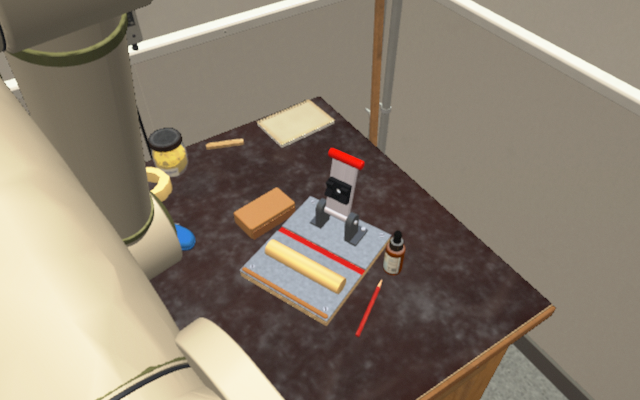

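View pics/top0.png

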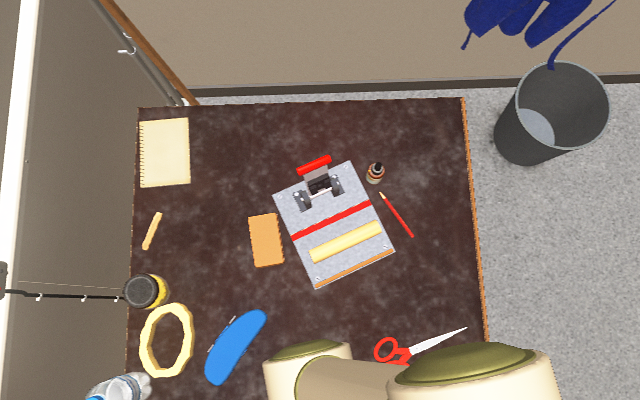

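The scene view shows the red line from (280,232) to (363,270), the dowel around (305,265) and the leaf bar at (345,158). In the top view the line runs from (292,237) to (370,204), the dowel is near (345,242), the bar near (314,165), the dropper at (376,172) and the pencil near (396,215).

```bash
cat > m.py <<'E'
from h import *
def comps(p,lo,hi,lo2=None,hi2=None,amin=60):
    h=cv2.cvtColor(p,cv2.COLOR_RGB2HSV); m=cv2.inRange(h,lo,hi)
    if lo2: m|=cv2.inRange(h,lo2,hi2)
    n,L,s,c=cv2.connectedComponentsWithStats(m)
    return [(L==i,s[i],c[i]) for i in range(1,n) if s[i][4]>=amin]
def ends(mask):
    v,u=np.nonzero(mask); P=np.c_[u,v].astype(float); c=P.mean(0); w=np.linalg.svd(P-c,full_matrices=False)[2][0]
    t=(P-c)@w; return c,c+w*t.min(),c+w*t.max(),w
def fit(Q):
    c=Q.mean(0); w=np.linalg.svd(Q-c,full_matrices=False)[2][0]; t=(Q-c)@w
    return c,w,t.min(),t.max()
if __name__=="__main__":
    import sys; k=sys.argv[1]
    for n in("top","scene"):
        z=np.load(f"{n}{k}.npz"); p,d=z["p"],z["d"]; C=cloud(n,d)
        for nm,cc in (("red",comps(p,(0,190,110),(5,255,255),(174,190,110),(180,255,255))),("yel",comps(p,(15,60,150),(30,190,255),amin=300))):
            for m,s,c in cc:
                Q=C[m&(d>0)]
                if len(Q)<30: continue
                q=np.median(Q,0)
                if not(.2<q[0]<.75 and -.3<q[1]<.25): continue
                print(n,nm,s,"z pct",np.percentile(Q[:,2],[2,50,98]).round(4),"med",q.round(4))
                cc_,a,b,w=ends(m)
                for zz in ((.015,) if nm=="red" else (.033,)):
                    A,B,M=[onplane(n,*x,zz) for x in (a,b,cc_)]
                    print("   plane",zz,A.round(4),B.round(4),"mid",((A+B)/2).round(4),"ang",np.degrees(np.arctan2(*(B-A)[1::-1])).round(2), "len",np.linalg.norm(A-B).round(4),"cen",M.round(4))
E
python3 m.py 0
```

```text
top red [296 155  36  21 307] z pct [0.0135 0.1823 0.1861] med [0.5996 0.0307 0.1823]
   plane 0.015 [ 0.6639 -0.0041  0.015 ] [0.6342 0.0672 0.015 ] mid [0.649  0.0315 0.015 ] ang 112.65 len 0.0773 cen [0.649  0.0317 0.015 ]
top red [383 198  31  40 145] z pct [0.0009 0.0065 0.0106] med [ 0.5292 -0.142   0.0065]
   plane 0.015 [ 0.5706 -0.1134  0.015 ] [ 0.4877 -0.1666  0.015 ] mid [ 0.5292 -0.14    0.015 ] ang -147.29 len 0.0985 cen [ 0.5281 -0.1407  0.015 ]
top red [291 200  80  41 475] z pct [0.0128 0.0162 0.0196] med [0.5285 0.0014 0.0162]
   plane 0.015 [ 0.5645 -0.0831  0.015 ] [0.4941 0.0829 0.015 ] mid [ 5.293e-01 -1.000e-04  1.500e-02] ang 112.98 len 0.1803 cen [0.5289 0.0009 0.015 ]
top red [374 337  37  29 488] z pct [0.0013 0.0091 0.013 ] med [ 0.2596 -0.1133  0.0091]
   plane 0.015 [ 0.275 -0.077  0.015] [ 0.248 -0.146  0.015] mid [ 0.2615 -0.1115  0.015 ] ang -111.42 len 0.0741 cen [ 0.262  -0.1103  0.015 ]
top yel [ 248  213   37   54 1415] z pct [0.0273 0.0312 0.0347] med [0.4906 0.1345 0.0312]
   plane 0.033 [0.5422 0.1415 0.033 ] [0.4396 0.1271 0.033 ] mid [0.4909 
[... 1728 characters left out ...]
234  188   60   42 1032] z pct [0.0274 0.0306 0.0333] med [0.4862 0.132  0.0306]
   plane 0.033 [0.5462 0.1322 0.033 ] [0.4321 0.1277 0.033 ] mid [0.4891 0.1299 0.033 ] ang -177.71 len 0.1142 cen [0.4867 0.1298 0.033 ]
scene yel [ 265  239   81   55 1499] z pct [0.0186 0.0454 0.0499] med [ 0.4777 -0.0326  0.0454]
   plane 0.033 [0.4489 0.0508 0.033 ] [ 0.5112 -0.0968  0.033 ] mid [ 0.48  -0.023  0.033] ang -67.1 len 0.1602 cen [ 0.4812 -0.0257  0.033 ]
scene yel [417 305 136  95 473] z pct [-0.0061 -0.0015  0.0014] med [ 0.6302 -0.2994 -0.0015]
   plane 0.033 [ 0.7683 -0.3082  0.033 ] [ 0.4902 -0.3086  0.033 ] mid [ 0.6292 -0.3084  0.033 ] ang -179.93 len 0.2781 cen [ 0.6122 -0.3084  0.033 ]
```

drive_tool([
  [0.35,-0.277,0],
  [0.35,-0.277,0],
  [0.35,-0.277,0],
  [0.35,-0.277,0],
  [0.35,-0.277,0],
], spin=[0,0,0,0,0])

```text
time_s: 0.52
position: [0.2859, -0.3347, 0.3025]
eef_rot: [-180.0, -0.0, 23.0]
wrist_force: [1.0, -0.6, 1.1]
finger_gap: 0.0881
grip_force: 0.0
```

drive_tool([
  [0.35,-0.277,0],
  [0.35,-0.277,0],
  [0.35,-0.277,0],
  [0.35,-0.277,0],
  [0.35,-0.277,0],
], spin=[0,0,0,0,0])

```text
time_s: 0.93
position: [0.366, -0.1877, 0.3026]
eef_rot: [-180.0, 0.0, 23.0]
wrist_force: [0.8, -0.7, -0.3]
finger_gap: 0.0884
grip_force: 0.0
```

drive_tool([
  [0.35,-0.277,0],
  [0.35,-0.277,0],
  [0.35,-0.277,0],
  [0.35,-0.277,0],
  [0,0,0],
], spin=[0,0,0,0,0])

```text
time_s: 1.35
position: [0.431, -0.0678, 0.3025]
eef_rot: [-179.9, -0.0, 23.3]
wrist_force: [-0.1, -0.7, 0.4]
finger_gap: 0.0881
grip_force: 0.0
```

```bash
cat >> h.py <<'E'
A=np.radians(23.0); JX=np.array([np.cos(A),np.sin(A)]); JY=np.array([-np.sin(A),np.cos(A)]); J0=np.array([.5292,.0007])
def tojig(P): P=np.asarray(P); q=P[:2]-J0; return np.array([q@JX,q@JY,P[2]])
def st():
    o=get_obs(); j=tojig(o["position"]); print("t",round(o["time_s"],2),"jig tcp mm",(j*1e3).round(1),"tip z",round((j[2]-tcp_to_tips)*1e3,1),"rot",o["eef_rot"].round(2),"F",o["wrist_force"].round(1),"gap",round(o["finger_gap"],4))
E
python3 - <<'E'
from h import *
st()
for p in ([.481,-.0269,.033],[.480,-.023,.033],[.4809,-.0298,0],[.4777,-.0326,0],[.5996,.0307,.1823],[.5986,.0293,.1807]): print((tojig(p)*1e3).round(1))
E
```

```text
t 1.35 jig tcp mm [-117.1  -24.7  302.5] tip z 238.5 rot [-1.7994e+02 -3.0000e-02  2.3300e+01] F [-0.1 -0.7  0.4] gap 0.0881
[-55.2  -6.6  33. ]
[-54.5  -2.6  33. ]
[-56.4  -9.2   0. ]
[-60.4 -10.5   0. ]
[7.650e+01 1.000e-01 1.823e+02]
[ 75.1  -0.8 180.7]
```

drive_tool([
  [0.25,-0.235,0],
  [0,0,0.48],
  [0,0,0.48],
  [0,0,0.48],
  [0,0,0.48],
], spin=[0,0,0,0,0])

```text
time_s: 1.77
position: [0.4397, -0.0483, 0.1572]
eef_rot: [180.0, -0.0, 23.0]
wrist_force: [0.9, -1.0, -0.0]
finger_gap: 0.0882
grip_force: 0.0
```

drive_tool([
  [0,0,0.3],
  [0,0,0.2],
  [0,0,0.15],
  [0,0,0.1],
  [0,0,0],
], spin=[0,0,0,0,0])

```text
time_s: 2.18
position: [0.4395, -0.0483, 0.1013]
eef_rot: [-179.9, 0.1, 23.0]
wrist_force: [-0.1, 0.9, -0.8]
finger_gap: 0.088
grip_force: 0.0
```

```bash
python3 - <<'E'
from h import *
st()
for n in("scene","top"):
    p,d=snapshot(n); np.savez(f"{n}1.npz",p=p,d=d); 
    q=p[190:330,200:440] if n=="scene" else p[150:300,220:460]
    cv2.imwrite(f"pics/{n}1.png",cv2.resize(q[:,:,::-1],None,fx=3,fy=3))
E
```

```text
t 2.18 jig tcp mm [-101.7  -10.1  101.3] tip z 37.3 rot [-1.799e+02  1.100e-01  2.301e+01] F [-0.1  0.9 -0.8] gap 0.088
```

View pics/scene1.png

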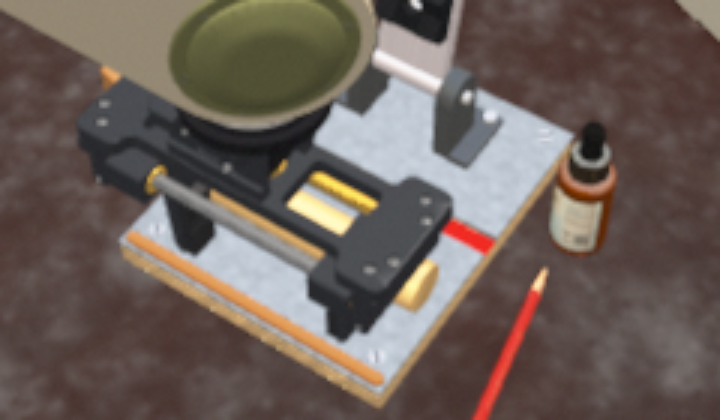

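The crop shows both fingertips (190,235) and (345,310) on the bed behind the dowel, clear of it, with the dowel end at (418,285). Now the slow push.

drive_tool([
  [0.05,0,0],
  [0.05,0,0],
  [0.05,0,0],
  [0.05,0,0],
  [0.04,0,0],
], spin=[0,0,0,0,0])

```text
time_s: 2.7
position: [0.4573, -0.041, 0.1027]
eef_rot: [180.0, -0.0, 23.0]
wrist_force: [1.0, -0.6, 0.3]
finger_gap: 0.0885
grip_force: 0.0
```

drive_tool([
  [0.04,0,0],
  [0.04,0,0],
  [0.04,0,0],
  [0.04,0,0],
  [0.04,0,0],
], spin=[0,0,0,0,0])

```text
time_s: 3.12
position: [0.4698, -0.0358, 0.1052]
eef_rot: [-180.0, 0.2, 23.1]
wrist_force: [-28.3, -2.9, 60.7]
finger_gap: 0.0881
grip_force: 29.8
```

drive_tool([
  [0.04,0,0],
  [0.04,0,0],
  [0.04,0,0],
  [0.04,0,0],
  [0.04,0,0],
], spin=[0,0,0,0,0])

```text
time_s: 3.53
position: [0.486, -0.0292, 0.1098]
eef_rot: [179.8, -0.3, 23.1]
wrist_force: [-27.9, 13.0, 99.1]
finger_gap: 0.0882
grip_force: 50.3
```

```bash
python3 - <<'E'
from h import *
st()
for n in("scene","top"):
    p,d=snapshot(n); np.savez(f"{n}2.npz",p=p,d=d); 
    q=p[190:330,200:440] if n=="scene" else p[150:300,220:460]
    cv2.imwrite(f"pics/{n}2.png",cv2.resize(q[:,:,::-1],None,fx=3,fy=3))
E
```

```text
t 3.53 jig tcp mm [-51.4 -10.7 109.8] tip z 45.8 rot [179.83  -0.25  23.07] F [-27.9  13.   99.1] gap 0.0882
```

View pics/scene2.png

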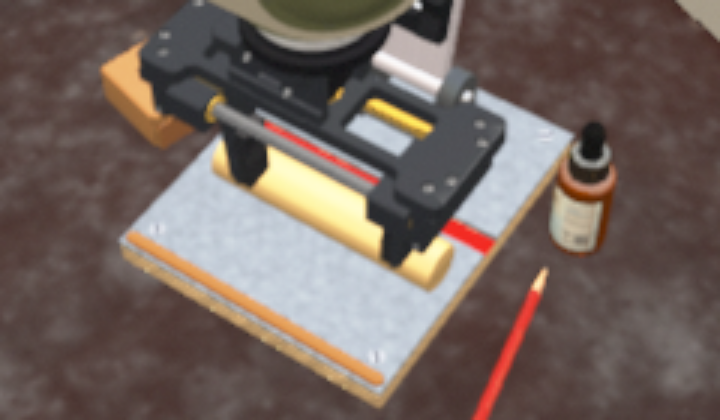

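The fingers nipped on the dowel and rode up it: dowel still parallel, from (230,170) to (440,270) in the crop, and the force is high. Lift off first and then roll by a light drag on the top.

drive_tool([
  [0,0,-0.1],
  [0,0,-0.2],
  [0,0,-0.3],
  [-0.3,0,-0.2],
  [0,0,0],
], spin=[0,0,0,0,0])

```text
time_s: 4.05
position: [0.4629, -0.0388, 0.1647]
eef_rot: [179.9, -0.1, 23.0]
wrist_force: [0.5, -0.6, -0.1]
finger_gap: 0.0881
grip_force: 0.0
```

```bash
cat > look.py <<'E'
from m import *
import sys; k=sys.argv[1]
st()
for n in("scene","top"):
    p,d=snapshot(n); np.savez(f"{n}{k}.npz",p=p,d=d)
    q=p[170:330,200:440] if n=="scene" else p[150:300,220:460]
    cv2.imwrite(f"pics/{n}{k}.png",cv2.resize(q[:,:,::-1],None,fx=3,fy=3))
    C=cloud(n,d)
    for m,s,c in comps(p,(15,60,150),(30,190,255),amin=40):
        Q=C[m&(d>0)]
        if len(Q)<20: continue
        J=np.c_[(Q[:,:2]-J0)@JX,(Q[:,:2]-J0)@JY,Q[:,2]]*1e3
        q=np.median(J,0)
        if abs(q[0])<100 and abs(q[1])<90 and q[2]<70:
            J=J[(J[:,2]>20)&(J[:,2]<60)]
            hi=J[J[:,2]>np.percentile(J[:,2],60)]
            print(n,"N",len(J),"med",q.round(1),"y",np.percentile(J[:,1],[1,99]).round(1),"x range",np.percentile(J[:,0],[2,98]).round(1),"z98",np.percentile(J[:,2],98).round(1),"top x",hi[:,0].mean().round(1),"slope deg",np.degrees(np.polyfit(J[:,1],J[:,0],1)[0]).round(2))
            # circle fit in xz
            a=np.c_[2*J[:,0],2*J[:,2],np.ones(len(J))]; s_=np.linalg.lstsq(a,(J[:,[0,2]]**2).sum(1),rcond=None)[0]
            print("  circle",s_[:2].round(1),"r",np.sqrt(s_[2]+s_[0]**2+s_[1]**2).round(1))
E
python3 look.py 3
```

```text
t 4.05 jig tcp mm [-76.4 -10.4 164.7] tip z 100.7 rot [ 1.7988e+02 -1.0000e-01  2.3020e+01] F [ 0.5 -0.6 -0.1] gap 0.0881
scene N 970 med [-49.6 -11.4  43.6] y [-80.1  66.1] x range [-54.9 -28.8] z98 49.2 top x -43.6 slope deg -0.73
  circle [-39.5  34.6] r 14.1
```

View pics/scene3.png

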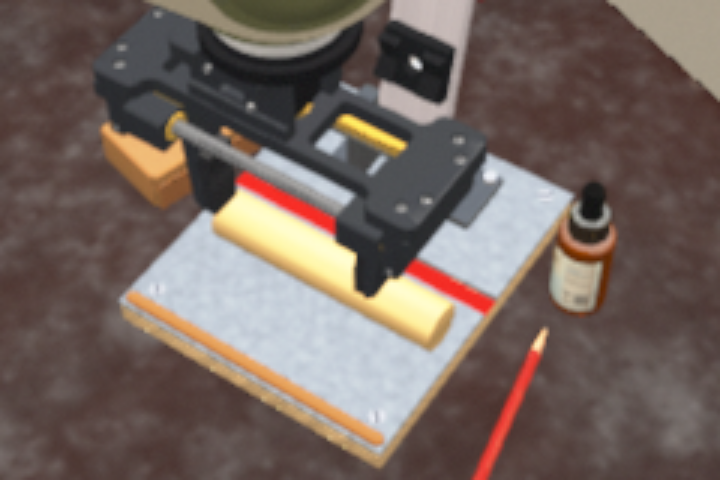

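The scene crop shows the dowel whole on the bed from (230,220) to (440,330), parallel to the red line, at jig x about -39. I now lower the tips lightly onto its top.

drive_tool([
  [0.43,0,0],
  [0,0,0.4],
  [0,0,0.2],
  [0,0,0.07],
  [0,0,0.02],
], spin=[0,0,0,0,0])

```text
time_s: 4.57
position: [0.4946, -0.0244, 0.1119]
eef_rot: [-179.9, -0.1, 23.0]
wrist_force: [-6.5, 13.4, 38.4]
finger_gap: 0.0883
grip_force: 19.5
```

drive_tool([
  [0,0,0.01],
  [0,0,0.0],
  [0,0,0],
], spin=[0,0,0])

```text
time_s: 4.82
position: [0.4947, -0.0243, 0.112]
eef_rot: [-180.0, -0.2, 23.0]
wrist_force: [-4.6, 12.5, 30.9]
finger_gap: 0.0879
grip_force: 15.2
```

```bash
python3 -c "
from h import *
st()"
```

```text
t 4.82 jig tcp mm [-41.5  -9.5 112. ] tip z 48.0 rot [-179.99   -0.2    23.04] F [-4.6 12.5 30.9] gap 0.0879
```

drive_tool([
  [0,0,-0.01],
  [0.03,0,0],
  [0.05,0,0],
  [0.05,0,0],
  [0.05,0,0],
], spin=[0,0,0,0,0])

```text
time_s: 5.23
position: [0.5067, -0.0192, 0.112]
eef_rot: [-180.0, -0.1, 23.0]
wrist_force: [-5.1, 9.1, 23.7]
finger_gap: 0.0878
grip_force: 11.7
```

```bash
python3 look.py 4
```

```text
t 5.23 jig tcp mm [-28.4  -9.5 112. ] tip z 48.0 rot [-1.7996e+02 -1.1000e-01  2.3030e+01] F [-5.1  9.1 23.7] gap 0.0878
scene N 1139 med [-41.  -16.1  44. ] y [-80.1  67.7] x range [-47.4 -21.6] z98 50.7 top x -34.5 slope deg -1.26
  circle [-33.8  37.3] r 11.8
```

drive_tool([
  [0.05,0,0],
  [0.05,0,0],
  [0.04,0,0],
  [0,0,0],
  [0,0,-0.2],
], spin=[0,0,0,0,0])

```text
time_s: 5.75
position: [0.5151, -0.0154, 0.1241]
eef_rot: [-179.9, 0.1, 23.1]
wrist_force: [-0.5, 0.3, -0.5]
finger_gap: 0.0882
grip_force: 0.0
```

drive_tool([
  [0,0,-0.5],
  [-0.5,0,0],
  [-0.5,0,0],
  [0,0,0],
], spin=[0,0,0,0])

```text
time_s: 6.08
position: [0.442, -0.0458, 0.1619]
eef_rot: [-179.8, 0.3, 23.0]
wrist_force: [0.2, -0.7, -0.8]
finger_gap: 0.0884
grip_force: 0.0
```

```bash
python3 look.py 5
```

```text
t 6.08 jig tcp mm [-98.4  -8.7 161.9] tip z 97.9 rot [-179.79    0.27   22.96] F [ 0.2 -0.7 -0.8] gap 0.0884
scene N 91 med [-33.5  27.4  48.6] y [ 7.9 67.9] x range [-35.1 -26.6] z98 50.0 top x -31.5 slope deg 0.58
  circle [-30.8  47.6] r 3.1
scene N 85 med [-43.2  33.2  37.2] y [12.3 66.5] x range [-44.9 -41.2] z98 41.6 top x -42.9 slope deg 0.59
  circle [-43.1  36.7] r 2.5
scene N 383 med [-35.4 -65.8  44.2] y [-80.1 -44.2] x range [-43.9 -18.5] z98 49.4 top x -30.2 slope deg -8.11
  circle [-30.3  36.8] r 11.7
top N 190 med [-35.4  52.6  49.1] y [39.9 69.2] x range [-40.7 -13.5] z98 50.8 top x -26.1 slope deg -11.49
  circle [-26.9  35.3] r 13.9
```

View pics/scene5.png

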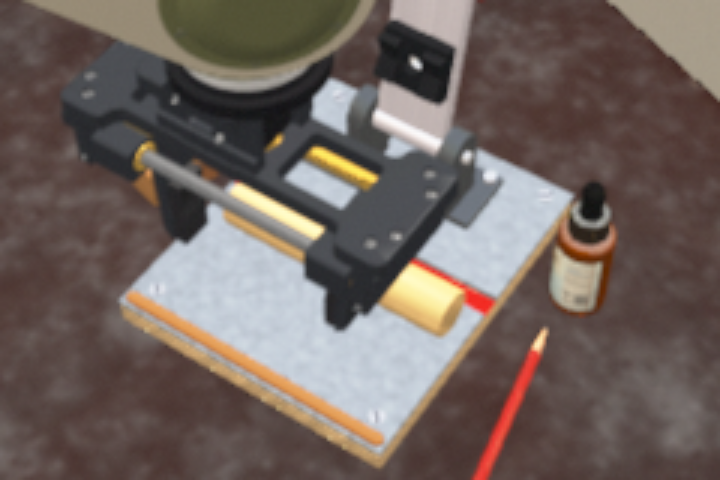

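drive_tool([
  [0.435,0,0],
  [0.435,0,0.2],
  [0,0,0.2],
  [0,0,0.1],
  [0,0,0],
], spin=[0,0,0,0,0])

```text
time_s: 6.6
position: [0.5061, -0.0195, 0.1237]
eef_rot: [-179.9, 0.2, 23.1]
wrist_force: [0.0, -0.0, -0.0]
finger_gap: 0.088
grip_force: 0.0
```

```bash
python3 -c "
from h import *
st()"
```

```text
t 6.6 jig tcp mm [-29.1  -9.6 123.7] tip z 59.7 rot [-179.86    0.18   23.07] F [ 0. -0. -0.] gap 0.088
```

drive_tool([
  [-0.05,0,0.05],
  [0,0,0.05],
  [0,0,0.04],
  [0,0,0.01],
  [0,0,0],
], spin=[0,0,0,0,0])

```text
time_s: 7.02
position: [0.5029, -0.0217, 0.1146]
eef_rot: [180.0, -0.0, 23.0]
wrist_force: [0.4, -0.3, -0.8]
finger_gap: 0.0881
grip_force: 0.0
```

drive_tool([
  [0,0,0.01],
  [0,0,0],
], spin=[0,0])

```text
time_s: 7.18
position: [0.503, -0.0216, 0.1139]
eef_rot: [180.0, -0.0, 23.0]
wrist_force: [-0.8, 0.1, 0.4]
finger_gap: 0.0882
grip_force: 0.0
```

drive_tool([
  [0,0,0.02],
  [0,0,0.01],
  [0,0,0],
], spin=[0,0,0])

```text
time_s: 7.43
position: [0.5035, -0.0215, 0.1123]
eef_rot: [180.0, -0.1, 23.0]
wrist_force: [0.3, 1.2, 7.5]
finger_gap: 0.0884
grip_force: 3.6
```

drive_tool([
  [0,0,0.005],
  [0,0,0],
], spin=[0,0])

```text
time_s: 7.6
position: [0.5036, -0.0214, 0.1122]
eef_rot: [180.0, -0.1, 23.0]
wrist_force: [0.3, 2.5, 10.0]
finger_gap: 0.0879
grip_force: 5.3
```

drive_tool([
  [0.04,0,0],
  [0.05,0,0],
  [0.05,0,0],
  [0.05,0,0],
  [0.05,0,0],
], spin=[0,0,0,0,0])

```text
time_s: 8.02
position: [0.5203, -0.0143, 0.1122]
eef_rot: [179.9, -0.1, 23.0]
wrist_force: [-1.4, 1.4, 10.7]
finger_gap: 0.0883
grip_force: 5.2
```

drive_tool([
  [0.05,0,0],
  [0.03,0,0],
  [0,0,0],
  [0,0,-0.2],
  [0,0,-0.4],
], spin=[0,0,0,0,0])

```text
time_s: 8.43
position: [0.5238, -0.0118, 0.1541]
eef_rot: [-179.8, 0.3, 23.0]
wrist_force: [0.8, -0.3, 0.3]
finger_gap: 0.0883
grip_force: 0.0
```

drive_tool([
  [0,0,-0.4],
  [-0.35,0,0],
  [-0.35,0,0],
  [0,0,0],
  [0,0,0],
], spin=[0,0,0,0,0])

```text
time_s: 8.85
position: [0.4765, -0.0329, 0.1864]
eef_rot: [180.0, -0.0, 23.0]
wrist_force: [0.7, 0.6, -0.2]
finger_gap: 0.0883
grip_force: 0.0
```

```bash
python3 look.py 6
```

```text
t 8.85 jig tcp mm [-61.7 -10.4 186.4] tip z 122.4 rot [ 1.7999e+02 -2.0000e-02  2.2960e+01] F [ 0.7  0.6 -0.2] gap 0.0883
scene N 1320 med [-24.8  -8.7  44.9] y [-80.1  67.2] x range [-33.1  -6.3] z98 50.0 top x -19.3 slope deg -0.05
  circle [-17.2  33.8] r 14.8
```

View pics/scene6.png

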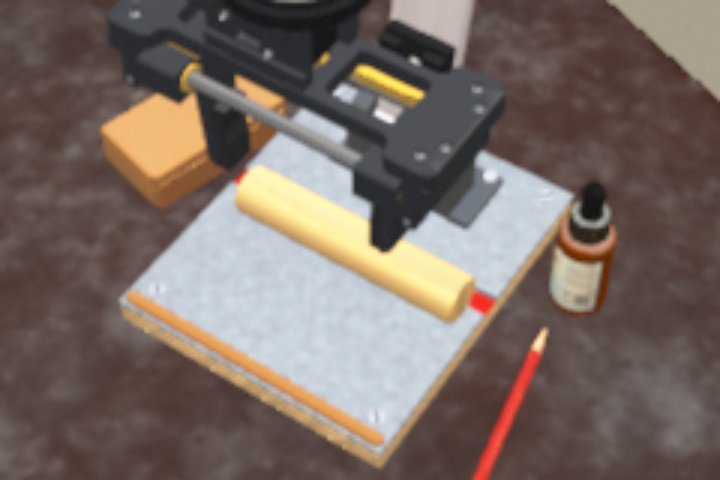

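Dowel runs from (245,190) to (465,300) in the crop, parallel, at jig x about -17, next to the line. One more stroke.

drive_tool([
  [0.27,0,0.2],
  [0.27,0,0.35],
  [0,0,0.3],
  [0,0,0.11],
  [0,0,0],
], spin=[0,0,0,0,0])

```text
time_s: 9.37
position: [0.5145, -0.0162, 0.1134]
eef_rot: [-179.9, 0.0, 23.1]
wrist_force: [-0.6, 0.3, -0.1]
finger_gap: 0.0881
grip_force: 0.0
```

drive_tool([
  [0,0,0.01],
  [0,0,0],
], spin=[0,0])

```text
time_s: 9.53
position: [0.5142, -0.0168, 0.1135]
eef_rot: [180.0, -0.0, 23.0]
wrist_force: [0.3, -0.2, 0.0]
finger_gap: 0.0881
grip_force: 0.0
```

drive_tool([
  [0,0,0.012],
  [0,0,0.01],
  [0,0,0],
], spin=[0,0,0])

```text
time_s: 9.78
position: [0.5143, -0.0169, 0.1123]
eef_rot: [180.0, -0.1, 23.0]
wrist_force: [1.1, 1.9, 3.8]
finger_gap: 0.0883
grip_force: 2.0
```

```bash
python3 -c "
from h import *
st()"
```

```text
t 9.78 jig tcp mm [-20.5 -10.4 112.3] tip z 48.3 rot [ 1.7997e+02 -6.0000e-02  2.3010e+01] F [1.1 1.9 3.8] gap 0.0883
```

drive_tool([
  [0,0,0.006],
  [0.04,0,0],
  [0.05,0,0],
  [0.05,0,0],
  [0.05,0,0],
], spin=[0,0,0,0,0])

```text
time_s: 10.2
position: [0.5277, -0.0112, 0.1123]
eef_rot: [180.0, -0.1, 23.0]
wrist_force: [-1.0, 2.2, 7.9]
finger_gap: 0.0882
grip_force: 4.1
```

drive_tool([
  [0.04,0,0],
  [0.04,0,0],
  [0.04,0,0],
  [0.02,0,0],
  [0,0,0],
], spin=[0,0,0,0,0])

```text
time_s: 10.62
position: [0.5372, -0.0071, 0.1115]
eef_rot: [180.0, -0.1, 23.0]
wrist_force: [0.2, 1.4, 5.8]
finger_gap: 0.0882
grip_force: 2.5
```

```bash
python3 look.py 7
```

```text
t 10.62 jig tcp mm [  4.3 -10.3 111.5] tip z 47.5 rot [ 1.7997e+02 -5.0000e-02  2.3030e+01] F [0.2 1.4 5.8] gap 0.0882
scene N 1308 med [-12.1 -12.3  44.3] y [-80.3  66.5] x range [-20.3   6.5] z98 49.9 top x -6.6 slope deg -0.52
  circle [-4.  33.1] r 15.0
```

drive_tool([
  [0,0,-0.1],
  [0,0,-0.3],
  [0,0,-0.5],
  [-0.35,0,0],
  [-0.35,0,0],
], spin=[0,0,0,0,0])

```text
time_s: 11.13
position: [0.4884, -0.0279, 0.1804]
eef_rot: [179.9, -0.1, 23.1]
wrist_force: [-0.2, -0.5, -0.2]
finger_gap: 0.0883
grip_force: 0.0
```

```bash
python3 look.py 8
```

```text
t 11.13 jig tcp mm [-48.7 -10.4 180.4] tip z 116.4 rot [ 1.7987e+02 -1.4000e-01  2.3090e+01] F [-0.2 -0.5 -0.2] gap 0.0883
scene N 1236 med [-10.4 -10.1  43.4] y [-80.1  67.4] x range [-17.4   7.4] z98 48.2 top x -4.0 slope deg -0.32
  circle [-2.2 32.7] r 14.2
```

View pics/scene8.png

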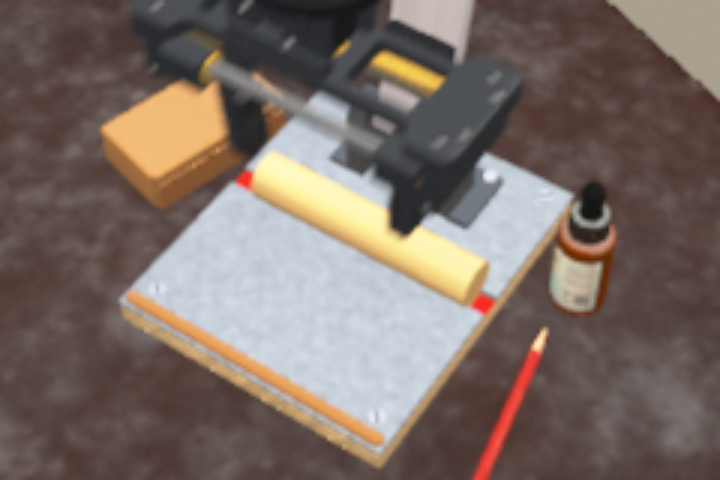

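The dowel now lies over the line with red showing at both ends (245,180) and (483,303), its top 1.7 mm lower: it is in the groove. Now close the jaw, rise and go over the bar.

drive_tool([
  [0,0,-0.45],
  [0,0,-0.45],
  [0,0,-0.45],
  [0.3,-0.14,0],
  [0.45,0,0],
], spin=[0,0,0,0,0], jaw=1)

```text
time_s: 11.65
position: [0.5361, 0.0046, 0.2827]
eef_rot: [179.9, -0.2, 22.9]
wrist_force: [-0.2, -0.1, 0.4]
finger_gap: 0.0571
grip_force: 0.0
```

drive_tool([
  [0.45,0,0],
  [0.45,0,0],
  [0.42,0,0],
  [0,0,0],
  [0,0,0],
], spin=[0,0,0,0,0])

```text
time_s: 12.07
position: [0.6277, 0.0432, 0.2788]
eef_rot: [-180.0, 0.1, 23.1]
wrist_force: [-0.8, 0.4, -0.2]
finger_gap: 0.0235
grip_force: 0.0
```

```bash
python3 look.py 9; python3 m.py 9 | grep -A1 red
```

```text
t 12.07 jig tcp mm [107.3   0.7 278.8] tip z 214.8 rot [-1.7995e+02  1.0000e-01  2.3080e+01] F [-0.8  0.4 -0.2] gap 0.0235
scene N 1274 med [ -9.6 -14.9  43.2] y [-80.4  66.9] x range [-17.6   8.1] z98 48.2 top x -3.8 slope deg -0.87
  circle [-1.7 31.8] r 15.0
top N 585 med [ -3.2 -38.2  44.6] y [-79.5   5.3] x range [-14.7  12.5] z98 50.2 top x -1.2 slope deg -1.55
  circle [-0.8 35. ] r 12.9
top red [383 198  31  40 154] z pct [0.0001 0.0063 0.011 ] med [ 0.5292 -0.1427  0.0063]
   plane 0.015 [ 0.5708 -0.1136  0.015 ] [ 0.4878 -0.1666  0.015 ] mid [ 0.5293 -0.1401  0.015 ] ang -147.43 len 0.0985 cen [ 0.5281 -0.1408  0.015 ]
top red [374 337  37  45 751] z pct [-0.0004  0.0091  0.0132] med [ 0.2496 -0.1117  0.0091]
   plane 0.015 [ 0.2909 -0.0968  0.015 ] [ 0.2095 -0.1219  0.015 ] mid [ 0.2502 -0.1093  0.015 ] ang -162.85 len 0.0852 cen [ 0.2488 -0.1098  0.015 ]
--
scene red [328 148  36  22 345] z pct [-0.0006  0.1807  0.1843] med [0.5982 0.0294 0.1807]
   plane 0.015 [0.6927 0.2192 0.015 ] [0.7264 0.1385 0.015 ] mid [0.7096 0.1788 0.015 ] ang -67.31 len 0.0874 cen [0.7097 0.1785 0.015 ]
scene red [356 288  24  48 123] z pct [0.003  0.0064 0.0089] med [ 0.5294 -0.1424  0.0064]
   plane 0.015 [ 0.5657 -0.1205  0.015 ] [ 0.484  -0.1727  0.015 ] mid [ 0.5249 -0.1466  0.015 ] ang -147.43 len 0.0969 cen [ 0.5247 -0.1467  0.015 ]
scene red [172 360  56  40 755] z pct [0.0007 0.0091 0.0121] med [ 0.2548 -0.1066  0.0091]
   plane 0.015 [ 0.2876 -0.1203  0.015 ] [ 0.2075 -0.0975  0.015 ] mid [ 0.2475 -0.1089  0.015 ] ang 164.09 len 0.0833 cen [ 0.2526 -0.1104  0.015 ]
```

View pics/top9.png

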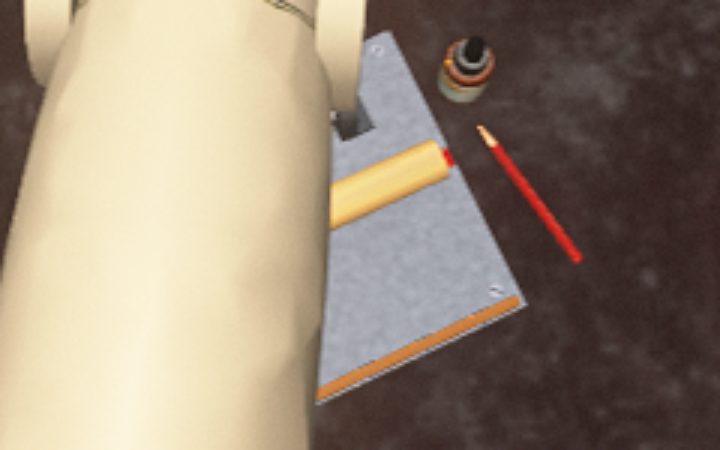

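The top crop shows the near half of the dowel lying along the line, (330,205) to (440,155), with red at its end; dropper and pencil are untouched. I lower the fingers behind the bar.

drive_tool([
  [0,0,0],
  [0,0,0.2],
  [0,0,0.25],
  [0,0,0.2],
  [0,0,0],
], spin=[0,0,0,0,0])

```text
time_s: 12.58
position: [0.6258, 0.0423, 0.2289]
eef_rot: [-179.9, 0.2, 23.0]
wrist_force: [0.1, 0.6, -0.1]
finger_gap: 0.0001
grip_force: 0.0
```

drive_tool([
  [-0.1,0,0],
  [-0.1,0,0],
  [-0.1,0,0],
  [-0.1,0,0],
  [0,0,0],
], spin=[0,0,0,0,0])

```text
time_s: 13.0
position: [0.5987, 0.0304, 0.2323]
eef_rot: [180.0, -0.0, 23.0]
wrist_force: [-0.7, 0.5, 0.2]
finger_gap: 0.0006
grip_force: 0.0
```

```bash
python3 -c "
from h import *
st()"
```

```text
t 13.0 jig tcp mm [7.560e+01 1.000e-01 2.323e+02] tip z 168.3 rot [ 1.7997e+02 -2.0000e-02  2.2980e+01] F [-0.7  0.5  0.2] gap 0.0006
```

drive_tool([
  [-0.12,0,0],
  [-0.12,0,0],
  [-0.12,0,0],
  [-0.12,0,0],
  [-0.12,0,0],
], spin=[0,0,0,0,0])

```text
time_s: 13.42
position: [0.5578, 0.0132, 0.2314]
eef_rot: [-180.0, -0.0, 23.0]
wrist_force: [1.7, 0.9, -1.3]
finger_gap: 0.0005
grip_force: 0.7
```

drive_tool([
  [-0.12,0,0.04],
  [-0.12,0,0.06],
  [0,0,0],
  [0,0,0],
], spin=[0,0,0,0])

```text
time_s: 13.75
position: [0.5417, 0.0062, 0.224]
eef_rot: [-180.0, 0.0, 23.0]
wrist_force: [-0.3, -0.0, -0.1]
finger_gap: 0.0004
grip_force: 0.0
```

```bash
python3 look.py 10; python3 m.py 10 | grep -A1 red
```

```text
t 13.75 jig tcp mm [1.36e+01 2.00e-01 2.24e+02] tip z 160.0 rot [-1.7999e+02  1.0000e-02  2.2990e+01] F [-0.3 -0.  -0.1] gap 0.0004
scene N 1229 med [ -9.9 -17.5  42.9] y [-80.   66.9] x range [-17.8   7.8] z98 48.3 top x -4.1 slope deg -1.4
  circle [-1.9 32.2] r 14.6
top red [384 198  30  40 143] z pct [0.0011 0.0072 0.0109] med [ 0.5272 -0.143   0.0072]
   plane 0.015 [ 0.5697 -0.1142  0.015 ] [ 0.4878 -0.1666  0.015 ] mid [ 0.5287 -0.1404  0.015 ] ang -147.4 len 0.0973 cen [ 0.5272 -0.1414  0.015 ]
top red [374 337  38  45 746] z pct [-0.      0.009   0.0133] med [ 0.2495 -0.1121  0.009 ]
   plane 0.015 [ 0.2909 -0.0968  0.015 ] [ 0.2096 -0.1221  0.015 ] mid [ 0.2503 -0.1095  0.015 ] ang -162.73 len 0.0852 cen [ 0.2487 -0.1099  0.015 ]
--
scene red [299 183  38  24 379] z pct [-0.0008  0.1664  0.1699] med [ 0.5222 -0.0032  0.1664]
   plane 0.015 [0.5835 0.1598 0.015 ] [0.6173 0.082  0.015 ] mid [0.6004 0.1209 0.015 ] ang -66.55 len 0.0848 cen [0.6008 0.12   0.015 ]
scene red [356 300  16  36  80] z pct [0.0041 0.0065 0.0089] med [ 0.5136 -0.151   0.0065]
   plane 0.015 [ 0.5419 -0.1336  0.015 ] [ 0.4846 -0.1736  0.015 ] mid [ 0.5133 -0.1536  0.015 ] ang -145.1 len 0.0699 cen [ 0.5114 -0.1549  0.015 ]
scene red [172 360  56  40 694] z pct [0.0001 0.0091 0.0121] med [ 0.2547 -0.1054  0.0091]
   plane 0.015 [ 0.2882 -0.1177  0.015 ] [ 0.2069 -0.0987  0.015 ] mid [ 0.2475 -0.1082  0.015 ] ang 166.85 len 0.0835 cen [ 0.2524 -0.1094  0.015 ]
```

View pics/scene10.png

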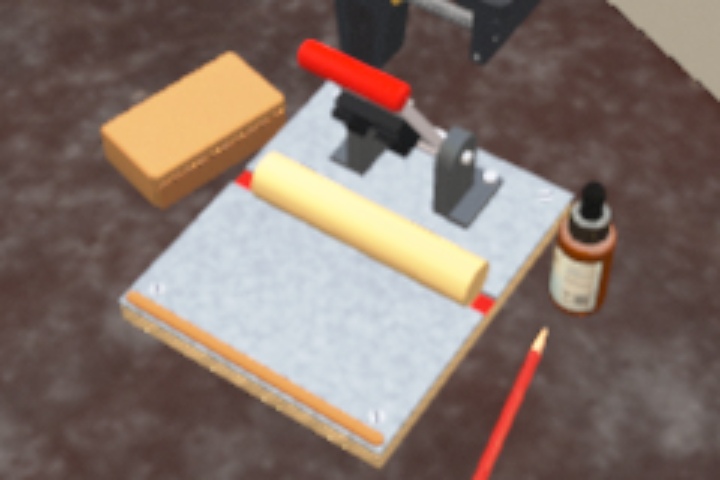

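The crop shows the red bar (355,75) swung about 45 % over with the dowel still in the groove. Now the fingers go above the bar and press it down along its arc.

drive_tool([
  [0,0,-0.27],
  [-0.3,0,0],
  [0,0,0.18],
  [-0.1,0,0.09],
  [-0.1,0,0.1],
], spin=[0,0,0,0,0])

```text
time_s: 14.27
position: [0.506, -0.0095, 0.2195]
eef_rot: [179.9, 0.3, 23.1]
wrist_force: [-18.4, -8.0, 26.7]
finger_gap: 0.0005
grip_force: 12.9
```

drive_tool([
  [-0.1,0,0.12],
  [-0.1,0,0.12],
  [-0.07,0,0.13],
  [-0.07,0,0.13],
  [0,0,0],
], spin=[0,0,0,0,0])

```text
time_s: 14.68
position: [0.483, -0.0183, 0.1776]
eef_rot: [-179.9, 0.1, 23.0]
wrist_force: [-0.3, -0.3, 0.1]
finger_gap: 0.0002
grip_force: 0.0
```

```bash
python3 -c "
from h import *
st()"
```

```text
t 14.68 jig tcp mm [-50.    0.5 177.6] tip z 113.6 rot [-1.7991e+02  1.2000e-01  2.3010e+01] F [-0.3 -0.3  0.1] gap 0.0002
```

```bash
python3 look.py 11; python3 - <<'E'
from m import *
for n in("scene","top"):
    z=np.load(f"{n}11.npz"); C=cloud(n,z["d"])
    for m,s,c in comps(z["p"],(0,190,110),(5,255,255),(174,190,110),(180,255,255),amin=20):
        Q=C[m&(z["d"]>0)]; J=np.array([tojig(q) for q in Q])*1e3
        if len(J) and abs(np.median(J[:,0]))<100 and abs(np.median(J[:,1]))<60: print(n,s,np.median(J,0).round(1),np.percentile(J,[5,95],axis=0).round(1))
E
```

```text
t 14.68 jig tcp mm [-50.    0.5 177.6] tip z 113.6 rot [-1.7991e+02  1.2000e-01  2.3010e+01] F [-0.3 -0.3  0.1] gap 0.0002
scene N 753 med [ -9.4 -44.1  42.8] y [-80.3  45.4] x range [-17.8   7.4] z98 48.4 top x -3.6 slope deg -3.27
  circle [-2.3 32.9] r 13.9
scene [279 225  41  24 285] [-59.   -8.8 110.5] [[-61.9 -31.1 103.4]
 [-47.5  30.4 115.4]]
```

View pics/scene11.png

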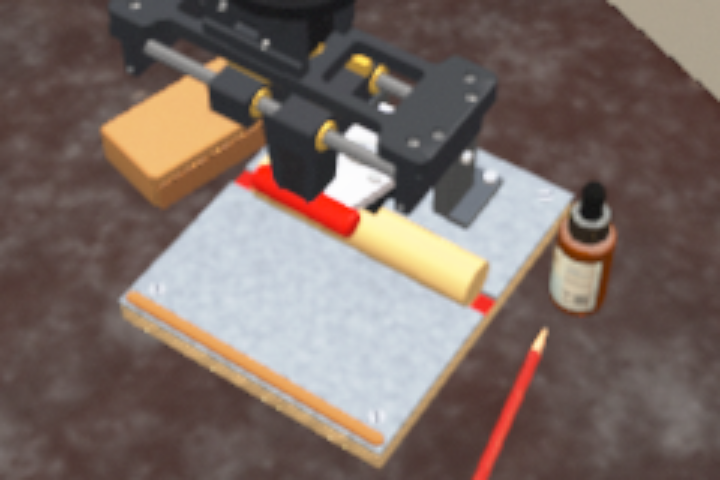

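The closed fingertip (300,185) sits on the red bar, with the dowel still in the groove. Continue down.

drive_tool([
  [-0.05,0,0.12],
  [-0.03,0,0.12],
  [-0.01,0,0.12],
  [0,0,0.1],
  [0,0,0.04],
], spin=[0,0,0,0,0])

```text
time_s: 15.2
position: [0.4773, -0.0209, 0.1401]
eef_rot: [-179.9, 0.1, 23.0]
wrist_force: [-0.4, 0.0, 0.4]
finger_gap: 0.0005
grip_force: 0.2
```

drive_tool([
  [0,0,0.02],
  [0,0,0.02],
  [0,0,0],
], spin=[0,0,0])

```text
time_s: 15.45
position: [0.4776, -0.0209, 0.1382]
eef_rot: [-180.0, -0.0, 23.0]
wrist_force: [-0.3, 0.1, -0.2]
finger_gap: 0.0003
grip_force: 0.0
```

drive_tool([
  [0,0,0.02],
  [0,0,0.02],
  [0,0,0],
], spin=[0,0,0])

```text
time_s: 15.7
position: [0.4775, -0.021, 0.1352]
eef_rot: [180.0, -0.0, 23.0]
wrist_force: [-0.4, 0.2, 0.5]
finger_gap: 0.0003
grip_force: 0.0
```

drive_tool([
  [0,0,0.015],
  [0,0,0.015],
  [0,0,0],
], spin=[0,0,0])

```text
time_s: 15.95
position: [0.4776, -0.021, 0.1335]
eef_rot: [180.0, -0.0, 23.0]
wrist_force: [-3.1, 0.1, 7.5]
finger_gap: 0.0004
grip_force: 3.9
```

drive_tool([
  [0,0,0.01],
  [0,0,0],
  [0,0,0],
  [0,0,0],
], spin=[0,0,0,0])

```text
time_s: 16.28
position: [0.4776, -0.021, 0.1332]
eef_rot: [180.0, -0.0, 23.0]
wrist_force: [-5.8, 1.7, 12.8]
finger_gap: 0.0005
grip_force: 6.5
```

drive_tool([
  [0,0,-0.1],
  [0,0,-0.4],
  [0,0,-0.5],
  [-0.4,0,-0.2],
  [-0.4,0,0],
], spin=[0,0,0,0,0])

```text
time_s: 16.7
position: [0.423, -0.0448, 0.2254]
eef_rot: [179.7, -0.3, 23.1]
wrist_force: [-0.4, -1.6, 1.2]
finger_gap: 0.0007
grip_force: 0.0
```

drive_tool([
  [-0.2,0.3,-0.3],
  [-0.2,0.3,-0.2],
  [0,0.4,0],
  [0,0,0],
  [0,0,0],
], spin=[0,0,0,0,0])

```text
time_s: 17.12
position: [0.4239, -0.1259, 0.2597]
eef_rot: [-180.0, -0.0, 22.9]
wrist_force: [0.0, 0.5, 0.5]
finger_gap: 0.0007
grip_force: 0.0
```

```bash
python3 look.py 12; python3 - <<'E'
from m import *
for n in("scene","top"):
    z=np.load(f"{n}12.npz"); C=cloud(n,z["d"])
    for m,s,c in comps(z["p"],(0,190,110),(5,255,255),(174,190,110),(180,255,255),amin=10):
        Q=C[m&(z["d"]>0)]; J=np.array([tojig(q) for q in Q])*1e3
        if len(J) and abs(np.median(J[:,0]))<100 and abs(np.median(J[:,1]))<100: print(n,s,np.median(J,0).round(1),np.percentile(J,[5,95],axis=0).round(1))
    J=(C-np.r_[J0,0])@np.c_[np.r_[JX,0],np.r_[JY,0],[0,0,1]]*1e3
    s=(abs(J[...,1])<20)&(J[...,2]>50)&(J[...,2]<90)&(z["d"]>0)
    for a,b in ((-50,-20),(12,38)):
        q=s&(J[...,0]>a)&(J[...,0]<b); print(n,"leaf top",a,b,q.sum(),np.median(J[q],0).round(1) if q.any() else "")
E
```

```text
t 17.12 jig tcp mm [-146.4  -75.4  259.7] tip z 195.7 rot [-1.7999e+02 -1.0000e-02  2.2910e+01] F [0.  0.5 0.5] gap 0.0007
scene N 44 med [ -8.9 -29.6  45.6] y [-36.3 -20.4] x range [-12.3  -1.3] z98 48.7 top x -7.2 slope deg 15.47
  circle [-7.1 45.1] r 3.5
top N 369 med [ -2.9 -54.   44.7] y [-79.9 -27.8] x range [-14.6  12.4] z98 49.2 top x -0.3 slope deg 0.16
  circle [-0.6 33.9] r 13.5
top N 334 med [-2.8 45.2 44.8] y [22.6 68.4] x range [-14.7  12.4] z98 50.0 top x -0.9 slope deg 0.51
  circle [-0.8 35.3] r 12.6
scene [283 245   7  11  54] [-67.5  23.1  68.8] [[-157.6  -59.3   65.4]
 [ -59.9   28.4  225.9]]
scene [311 261   6   7  24] [-64.7 -31.2  65.9] [[-133.8  -79.3   62.8]
 [ -58.3  -29.5  182. ]]
scene [358 269   6   5  23] [  0.8 -84.6  14.7] [[ -2.9 -88.2  13.1]
 [  3.5 -79.5  17.4]]
scene leaf top -50 -20 8 [-22.9 -18.9  67.7]
scene leaf top 12 38 23 [ 17.8 -17.8  66.2]
top [291 232  11   9  55] [-0.4 78.7 16.2] [[-5.8 70.3 12.6]
 [ 4.8 88.  19.7]]
top [330 234  30  19 210] [-61.9   1.2  69.2] [[-67.3 -28.4  65.5]
 [-55.4  27.   72.6]]
top leaf top -50 -20 315 [-35.2  -0.2  66.8]
top leaf top 12 38 257 [25.3  0.  67.3]
```

View pics/scene12.png

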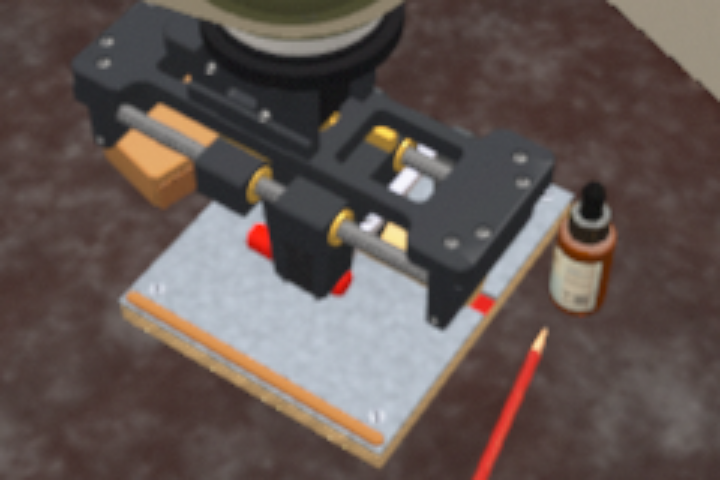

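The top-camera points put the leaf within about 0.01 rad of level: its top surface is 66.8 mm up at x -35 and 67.3 mm at x +25. The dowel's two visible halves sit at x -0.6 and -0.8 mm. In this crop the gripper, well above the jig, hides most of it, with the red bar ends at (260,240) and (340,283). I'm handing in.

```bash
python3 -c "
from h import *
print(sign_off())"
```

```text
the job is handed in; nothing more can be done
None
```

I handed the job in at about 17 s: the dowel lies in the groove within about 1 mm of the red line and the leaf is closed on it, level to about 0.01 rad, but `sign_off` returned no verdict. My first push nipped the dowel and the wrist force rose to 99 N at least, against the 120 N limit.

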